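# Find the bead canister with the loose cap

## Robot

A 6-joint arm with a two-finger parallel gripper is mounted at the origin on the work surface. World frame = base frame: x ahead of the robot, y to its left, z up, the work surface at z = 0. Lengths are in m, angles in degrees, forces in N, time in s.
With the tool pointing down it reaches from about 0.425 to 0.95 m from the base axis. Payload 3.5 kg.
Tool frame: the origin (TCP) lies on the mounting face of the last link; the fingertips stand 173 mm ahead of it and the grasp point (between the pads) lies 155 mm ahead of it; x points along the fingers, y is the direction in which the jaws open and shut, and the axes are right-handed (so a half turn about x gives the same grasp; the last joint's range is limited). The gripper opens to 85 mm and grips with 20 to 120 N. Pads are 22 mm wide; open, the fingers measure 114 mm over their backs; the gripper's body (76 mm by 85 mm) begins 54 mm behind the grasp point. The pads swing forward as they close: fully open they stand 13 mm farther back than shut.
Start: joints at [62.682, 16.404, 90.338, -0, 73.258, -8.594], TCP at [0.217, 0.639, 0.405] pointing down, gripper open.
Joint ranges: [-158.93, 158.93], [-51.34, 127.21], [12.03, 142.37], [-87.48, 267.48], [13.55, 161.25], [-162.69, 162.69]. Speed limits (degrees/s): [159.86, 159.86, 180, 180, 180, 180].

## Interface

Orientations are given as [roll, pitch, yaw] about the fixed x, y, z axes, in that order (R = Rz(yaw) Ry(pitch) Rx(roll)).
In Python, from cell import r, camera, camera_info gives the robot as it stands.
- The arm moves only by the tool drive_tool, never from a script. Its argument "series" is a list of rows, each a list of 5 numbers: the closure, from 0 (fully open) to 1 (shut), then the shift along the tool's x, y, z in mm, then the turn about the tool's x in degrees. A call has exactly 8 rows; each row is the pose to reach, as a shift and turn from the pose measured when the call began, along the tool's axes at that moment; what a row does not reach only later rows make up. A row lasts 1/12 s, in which the tool goes at most 41.7 mm and 7.16 degrees, less where a joint would pass 70% of its speed; a pose out of reach is approached as far as the arm can. A call with a gripper value outside its range is refused whole. The fingers move at their own pace and stop on an object; "squeeze" is the grip in N (left out, the last holds). Time passes only in rows, so rows that repeat a pose let the fingers close, or fill a call up. It gives the time, the measured TCP pose, the force and the opening at its end, in the units of the state.
- r.observe(): the state, without advancing time (a new reading comes with each control period).
- camera(name): name is "side" or "top" or "wrist"; returns the picture (480x640x3 uint8, red, green, blue); there is no depth.
- camera_info(name): a dict with "fx", "fy", "cx", "cy" (pixels), "world_from_camera" (4x4, takes a point from camera to world coordinates). Camera axes: x right, y up, looking along -z (the intrinsics and any distortion apply to the point x, -y, -z); pixel columns grow to the right and rows downward; lengths in m; the calibration is good to about 2 mm. The wrist camera is an equidistant fisheye: a pixel r from the principal point sees the ray r / f radians off the axis. A picture is of the moment at which its call begins: read the wrist's pose just before it. camera_info takes no time and is no camera call; for the wrist camera it gives the pose at the moment of the call.
- r.hand_in(): hands the job in, once; it reports no verdict.
The state is a dict: "clock": time; "joint_positions": joint angles; "joint_vel": joint speeds; "tau": joint torques, N m; "tcp_pos": TCP position; "eef_rot": TCP orientation; "wrist_force": force on the tool from outside, world axes, zero at the start; "torque": the same for the moment, N m; "finger_gap": opening from 0.0 (shut) to 1.0 (fully open).
Only numpy, scipy, OpenCV 4.12 (cv2) and the standard library are available. Lean on these libraries where they do the work, as an engineer would, in place of code of your own. Each camera call takes 0.05 s, during which the arm holds its last target. There are 200 camera calls.

## Task

One of the three bead canisters in the leaning rack has a loose cap: try the caps with a gentle anticlockwise twist while the canisters stay in their pockets, without wrenching the tight ones, until you find the one that gives, and turn that cap on by at least 25 degrees so that its orange line is clearly off. Leave it turned, then set that canister upright inside the red rework tray for repair, putting it down gently. Leave the two tight canisters in their pockets and do not disturb the other pieces on the table.

Things in the scene. Friction and masses are not known exactly. Their poses are not given: they have to be found in the camera images.
- can_a: square grey bead canister, 60 x 60 mm, with a round black ribbed screw cap on top (50 mm across, 40 mm tall); 120 mm tall with the cap, about 0.45 kg. Origin: centre of its underside, z along its own axis towards the cap; the square body ends at z = 80 mm and the cap reaches from 80 to 120 mm. It starts in the rack's +y end pocket (+y is the robot's left when the rack is square on). The cap cannot be lifted off, so the canister can be carried by it
- can_b: square grey bead canister, 60 x 60 mm, with a round black ribbed screw cap on top (50 mm across, 40 mm tall); 120 mm tall with the cap, about 0.45 kg. Origin: centre of its underside, z along its own axis towards the cap; the square body ends at z = 80 mm and the cap reaches from 80 to 120 mm. It starts in the rack's middle pocket (+y is the robot's left when the rack is square on). The cap cannot be lifted off, so the canister can be carried by it
- can_c: square grey bead canister, 60 x 60 mm, with a round black ribbed screw cap on top (50 mm across, 40 mm tall); 120 mm tall with the cap, about 0.45 kg. Origin: centre of its underside, z along its own axis towards the cap; the square body ends at z = 80 mm and the cap reaches from 80 to 120 mm. It starts in the rack's -y end pocket (+y is the robot's left when the rack is square on). The cap cannot be lifted off, so the canister can be carried by it
- cap_a (a joint): canister a: turn of that canister's cap in rad, 0 at the start for every cap (the orange line across the cap and down its sides meets the orange lines on the canister's front and back faces), growing anticlockwise seen from above the cap. A tight cap gives only about 0.05 to 0.12 of play and then holds firm (0.3 to 0.6 N m is ample to tell; well over 1 N m is wrenching); the loose one turns on to a stop at 0.9 against about 0.06 N m of friction and stays where it is left
- cap_b (a joint): canister b: turn of that canister's cap in rad, 0 at the start for every cap (the orange line across the cap and down its sides meets the orange lines on the canister's front and back faces), growing anticlockwise seen from above the cap. A tight cap gives only about 0.05 to 0.12 of play and then holds firm (0.3 to 0.6 N m is ample to tell; well over 1 N m is wrenching); the loose one turns on to a stop at 0.9 against about 0.06 N m of friction and stays where it is left
- cap_c (a joint): canister c: turn of that canister's cap in rad, 0 at the start for every cap (the orange line across the cap and down its sides meets the orange lines on the canister's front and back faces), growing anticlockwise seen from above the cap. A tight cap gives only about 0.05 to 0.12 of play and then holds firm (0.3 to 0.6 N m is ample to tell; well over 1 N m is wrenching); the loose one turns on to a stop at 0.9 against about 0.06 N m of friction and stays where it is left
- top_a (a point): centre of the top face of canister a's cap, 120 mm above its underside on its axis; does not turn with the cap, z along the canister's axis
- top_b (a point): centre of the top face of canister b's cap, 120 mm above its underside on its axis; does not turn with the cap, z along the canister's axis
- top_c (a point): centre of the top face of canister c's cap, 120 mm above its underside on its axis; does not turn with the cap, z along the canister's axis
- rack: fixed plywood rack 150 x 360 mm on a grey base plate that holds the three canisters in a row, 115 mm apart, all leaning 27.5 degrees (0.48 rad) with their caps towards the robot. Origin: centre of the base at table height; y along the row, x away from the robot, yaw within 0.2 rad. Square pockets 64 mm wide and 30 mm deep keep the canisters from turning; pocket floors' centres are 50 mm above the table
- rack_pocket_b (a point): centre of the middle pocket's floor, z along the pocket's axis
- tray: red open rework tray, fixed, 170 x 170 mm outside, 25 mm high, walls and floor 5 mm thick. It stands left or right of the rack. Origin: centre of its underside, z up
- crown: bystander: loose white crown-shaped piece, 94 mm across, 64 mm tall; origin: centre of its underside
- dome: bystander: loose white dome, 72 mm across, 80 mm tall; origin: centre of its underside
- pinblock: bystander: loose grey block with upright steel pins, 110 mm across, 90 mm tall; origin: centre of its underside
Not all that is in view belongs to the job. Leave any blue or pink look-alike of the can_b alone.

How it is judged:
By the outcome, as a careful person would: the job done as asked, in the order asked, and still so for the second after the job is handed in, with the robot touching nothing.
It also fails if it takes over 67 s, if anything falls off the work surface, if the arm or the gripper's body presses on something with over 40 N, if the wrist force passes 120 N, or if a joint passes its speed limit or range.

## Working session

There is one attempt and no reset: what is moved stays moved. The work goes in short steps, Python scripts to look and compute and a tool call to move; the robot and the scene stay as the last step left them, time stands still between calls to the robot, and variables do not carry over. Pictures are saved under pics/ and viewed, on a budget of 10 in all, crops included, one or two more only if the job needs it, and the job is handed in when it is done.

Besides the shell and the picture viewer there is one more tool, called by a JSON object that holds its "op" and its "data", one argument or row to a line. drive_tool: Moves the arm, as the interface text tells. Its arguments: {"type":"object","properties":{"series":{"type":"array"},"squeeze":{"type":"number"}},"required":["series"]}

```bash
ls; mkdir -p pics
python3 - <<'E'
from cell import r,camera,camera_info
import cv2,numpy as np
print(r.observe())
for n in("top","side","wrist"):
    i=camera_info(n);print(n,{k:(np.round(v,4).tolist() if not isinstance(v,str) else v) for k,v in i.items()})
    cv2.imwrite(f"pics/{n}0.png",camera(n)[:,:,::-1])
E
```

```text
pics
{'clock': 0.0, 'joint_positions': array([ 6.26806059e+01,  1.64545274e+01,  9.04248057e+01, -1.13848519e-03,
        7.32578015e+01, -8.59501740e+00]), 'joint_vel': array([ 0.09570934,  0.05125454, -0.06573994, -0.04405721, -0.07267904,
       -0.01213933]), 'tau': array([ 3.77476608e-04, -4.05993640e+01, -2.92620850e+01, -1.51467088e-04,
        5.88840616e-03,  5.42561196e-06]), 'tcp_pos': array([0.2165462 , 0.63904872, 0.40331515]), 'eef_rot': array([ -98.13985215,   89.86286105, -116.86389957]), 'wrist_force': array([-1.70541488,  0.03286839,  0.7349077 ]), 'torque': array([-0.04275756,  0.0032007 ,  0.0201862 ]), 'finger_gap': 1.0032122269177686}
top {'fx': 439.6517, 'fy': 439.6517, 'cx': 324.729, 'cy': 237.3659, 'world_from_camera': [[-0.0193, 0.9958, -0.0896, 0.5065], [-0.9997, -0.018, 0.0151, -0.0077], [0.0135, 0.0899, 0.9959, 1.055], [0.0, 0.0, 0.0, 1.0]]}
side {'fx': 507.753, 'fy': 507.753, 'cx': 330.5214, 'cy': 228.6017, 'world_from_camera': [[0.9371, 0.2766, -0.2129, 0.3935], [-0.349, 0.7331, -0.5837, -0.551], [-0.0054, 0.6213, 0.7836, 0.8253], [0.0, 0.0, 0.0, 1.0]]}
wrist {'fx': 371.6483, 'fy': 371.6483, 'cx': 328.0285, 'cy': 240.4244, 'world_from_camera': [[0.3221, -0.9082, -0.2674, 0.1477], [0.9467, 0.3088, 0.0916, 0.6627], [-0.0006, -0.2826, 0.9592, 0.3717], [0.0, 0.0, 0.0, 1.0]]}
```

View pics/top0.png

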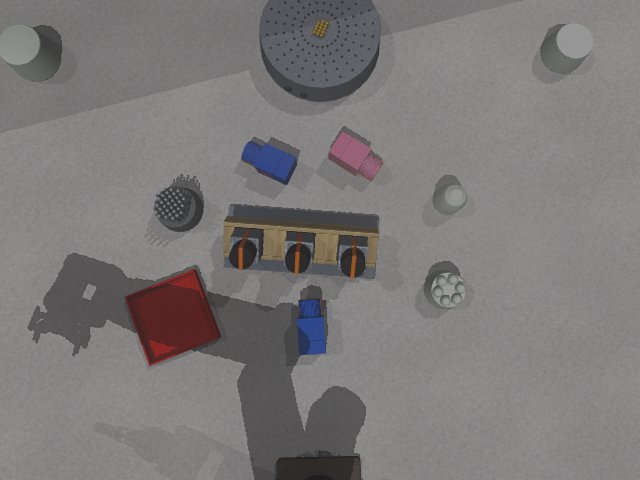

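View pics/side0.png

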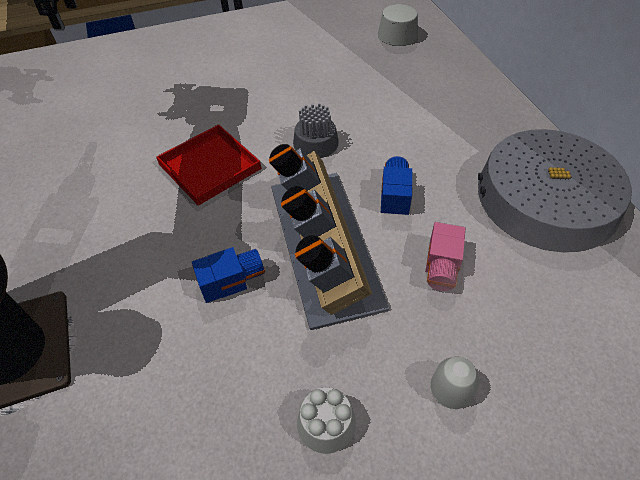

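The top view shows the three black caps with orange lines at about (242,253), (298,257) and (352,261), all in the plywood rack. The red tray is at (172,316), which is robot left (+y). The blue look-alikes are at (270,161) and (312,327) and the pink one is at (355,153). The side view shows the same caps at (286,160), (299,203) and (316,254).

```bash
cat > h.py <<'E'
import cv2,numpy as np
from cell import r,camera,camera_info
def ray(n,uv,i=None):
    i=i or camera_info(n);T=np.array(i["world_from_camera"])
    x=(uv[0]-i["cx"])/i["fx"];y=(uv[1]-i["cy"])/i["fy"]
    if n=="wrist":
        t=np.hypot(x,y);s=np.sin(t)/max(t,1e-9);d=np.array([x*s,-y*s,-np.cos(t)])
    else: d=np.array([x,-y,-1.])
    d=T[:3,:3]@d;return T[:3,3],d/np.linalg.norm(d)
def plane(n,uv,z,i=None):
    o,d=ray(n,uv,i);return o+d*(z-o[2])/d[2]
def tri(a,b):
    (o,d),(p,e)=a,b;s=np.linalg.lstsq(np.c_[d,-e],p-o,rcond=None)[0]
    q,w=o+d*s[0],p+e*s[1];return (q+w)/2,np.linalg.norm(q-w)
def st():
    s=r.observe();R=s["eef_rot"];print("t %.2f"%s["clock"],"tcp",np.round(s["tcp_pos"],4),"rot",np.round(R,2),"F",np.round(s["wrist_force"],1),"M",np.round(s["torque"],2),"gap %.3f"%s["finger_gap"],"q",np.round(s["joint_positions"],1));return s
E
python3 - <<'E'
from h import *
seeds={"top":[(242,253),(298,257),(352,261)],"side":[(286,160),(299,203),(316,254)]}
C={}
for n in seeds:
    im=cv2.imread(f"pics/{n}0.png");hsv=cv2.cvtColor(im,cv2.COLOR_BGR2HSV)
    blk=(hsv[...,2]<45)
    org=cv2.inRange(hsv,(5,150,90),(20,255,255))>0
    C[n]=[]
    for s in seeds[n]:
        m=np.zeros(blk.shape,np.uint8);cv2.circle(m,s,24,255,-1)
        b=((blk)&(m>0)).astype(np.uint8)
        k,l,stt,c=cv2.connectedComponentsWithStats(b)
        pts=np.argwhere(np.isin(l,[j for j in range(1,k) if stt[j,4]>40]))[:,::-1].astype(np.int32)
        h=cv2.convexHull(pts);M=cv2.moments(h);C[n].append((M["m10"]/M["m00"],M["m01"]/M["m00"]));print(n,np.round(C[n][-1],1),cv2.boundingRect(h))
P=[]
for a,b in zip(C["top"],C["side"]):
    p,e=tri(ray("top",a),ray("side",b));P.append(p);print("cap",np.round(p,4),round(e,4))
    print("  plane",np.round(plane("top",a,.1387),4),np.round(plane("side",b,.1387),4))
d=P[0]-P[2];print("yaw",np.degrees(np.arctan2(-d[0],d[1])),np.linalg.norm(d))
im=cv2.imread("pics/top0.png");hsv=cv2.cvtColor(im,cv2.COLOR_BGR2HSV)
m=cv2.inRange(hsv,(0,150,60),(4,255,255))|cv2.inRange(hsv,(174,150,60),(180,255,255));m[:,:100]=0
c=max(cv2.findContours(m,0,2)[0],key=cv2.contourArea);b=cv2.boxPoints(cv2.minAreaRect(c))
w=np.array([plane("top",p,.02) for p in b]);print("tray",np.round(w,3).tolist(),w.mean(0))
st()
E
```

```text
top [249.7 251.3] (244, 241, 12, 24)
top [297.5 258. ] (286, 245, 24, 27)
top [346. 255.] (341, 249, 11, 15)
side [287.3 164. ] (270, 144, 38, 40)
side [299.3 205.3] (282, 185, 38, 43)
side [314.5 251.3] (296, 231, 37, 42)
cap [0.5598 0.1354 0.141 ] 0.0055
  plane [0.5626 0.1352 0.1387] [0.5577 0.1382 0.1387]
cap [0.5475 0.0361 0.1317] 0.0007
  plane [0.5468 0.0358 0.1387] [0.5463 0.0301 0.1387]
cap [ 0.5468 -0.0651  0.1226] 0.0106
  plane [ 0.5512 -0.0652  0.1387] [ 0.5382 -0.0754  0.1387]
yaw -3.7184298743142987 0.20174236011573873
tray [[0.468, 0.45, 0.02], [0.53, 0.287, 0.02], [0.373, 0.223, 0.02], [0.313, 0.385, 0.02]] [0.42088663 0.33606284 0.02      ]
t 0.15 tcp [0.2166 0.6391 0.4036] rot [ -98.32   89.89 -117.04] F [-0.2 -0.2 -0.4] M [-0.03 -0.01  0.03] gap 0.997 q [62.7 16.4 90.4 -0.  73.3 -8.6]
```

Run:
```python
from h import *
P=[]
im=cv2.imread("pics/top0.png");hsv=cv2.cvtColor(im,cv2.COLOR_BGR2HSV)
org=cv2.inRange(hsv,(4,170,90),(16,255,255))
for s in [(242,253),(298,257),(352,261)]:
    m=org[225:290,s[0]-25:s[0]+25];p=np.argwhere(m>0)[:,::-1]+[s[0]-25,225]
    hi=p[:,1].max();u=p[p[:,1]>=hi-3][:,0].mean()
    f=plane("top",(u,hi+.5),.145);P.append(f);print(p[:,1].min(),hi,u,np.round(f,4))
d=P[0]-P[2];print("yaw",np.degrees(np.arctan2(-d[0],d[1])),np.linalg.norm(d))
big=np.hstack([cv2.resize(cv2.imread("pics/top0.png")[195:290,215:390],None,fx=4,fy=4,interpolation=2)]);cv2.imwrite("pics/c1.png",big)
```

```text
238 269 240.41666666666666 [0.5251 0.1534 0.145 ]
241 273 296.0 [0.5147 0.0391 0.145 ]
245 277 351.84615384615387 [ 0.5043 -0.0759  0.145 ]
yaw -5.193403620435979 0.2301975126689546
```

View pics/c1.png

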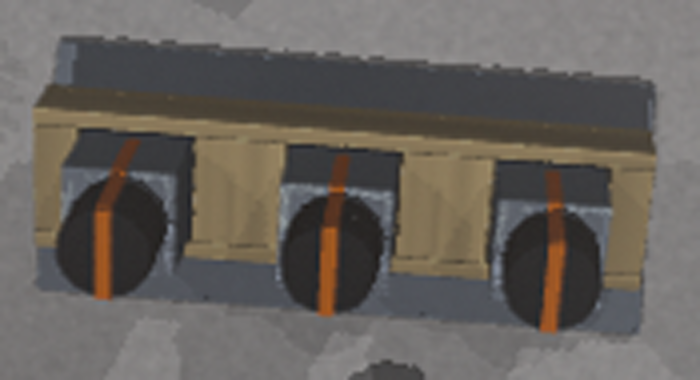

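```bash
cat >> h.py <<'E'
from scipy.spatial.transform import Rotation as Ro
def Rt(s): return Ro.from_euler("xyz",s["eef_rot"],degrees=True).as_matrix()
yawr=np.radians(-5.2);rx=np.array([np.cos(yawr),np.sin(yawr),0]);ry=np.array([-np.sin(yawr),np.cos(yawr),0]);t=np.radians(27.5)
ax=-np.sin(t)*rx+np.array([0,0,np.cos(t)])
tops={"a":np.array([.5472,.1514,.1564]),"b":np.array([.5368,.0371,.1564]),"c":np.array([.5264,-.0779,.1564])}
def go(p,jaw):
    "shift (mm, tool axes) and turn (deg) that take the TCP to p with the jaw line at world angle jaw"
    s=st();R=Rt(s);d=R.T@(np.array(p)-s["tcp_pos"])*1000
    a=np.degrees(np.arctan2(R[1,1],R[0,1]));t=(a-jaw+90)%180-90  # tool x is down: + turn is clockwise
    print("jaw",round(a,1),"tilt",np.round(R[:,0],4),"SHIFT",np.round(d,1),"TURN",round(t,1))
E
python3 - <<'E'
from h import *
for c in "abc": print(c,np.round(tops[c]-.02*ax,4), np.round(tops[c]-.02*ax+ax*.008/np.cos(t),4))
g=tops["a"]-.02*ax+ax*.008/np.cos(t)
go([g[0],g[1],.40],84.8)
E
```

```text
a [0.5564 0.1506 0.1387] [0.5522 0.1509 0.1467]
b [0.546  0.0363 0.1387] [0.5418 0.0366 0.1467]
c [ 0.5356 -0.0787  0.1387] [ 0.5314 -0.0784  0.1467]
t 0.15 tcp [0.2166 0.6391 0.4036] rot [ -98.32   89.89 -117.04] F [-0.2 -0.2 -0.4] M [-0.03 -0.01  0.03] gap 0.997 q [62.7 16.4 90.4 -0.  73.3 -8.6]
jaw 71.3 tilt [-9.0e-04 -1.7e-03 -1.0e+00] SHIFT [   4.2 -354.6  474.6] TURN -13.5
```

{"op": "drive_tool", "data": {
  "series": [
    [0,0,-25,33,0],
    [0,0,-50,66,0],
    [0,0,-75,100,-1],
    [0,0,-100,133,-2],
    [0,0,-125,166,-3],
    [0,0,-150,200,-4],
    [0,0,-175,233,-5],
    [0,0,-200,266,-5.5]
  ],
  "squeeze": 20
}}

```text
clock: 0.82
tcp_pos: [0.4048, 0.3625, 0.4037]
eef_rot: [-105.5, 89.9, -118.7]
wrist_force: [1.8, 0.5, -0.4]
finger_gap: 0.999
```

Run:
```python
from h import *
g=tops["a"]-.02*ax+ax*.008/np.cos(t)
go([g[0],g[1],.40],77)
```

```text
t 0.82 tcp [0.4048 0.3625 0.4037] rot [-105.53   89.88 -118.69] F [ 1.8  0.5 -0.4] M [ 0.01 -0.04 -0.  ] gap 0.999 q [ 3.110e+01 -2.000e-01  1.089e+02 -1.000e-01  7.130e+01 -4.570e+01]
jaw 76.8 tilt [-0.001  -0.0018 -1.    ] SHIFT [   4.  -172.4  191.7] TURN -0.2
```

{"op": "drive_tool", "data": {
  "series": [
    [0,0,-26,29,0],
    [0,0,-52,58,0],
    [0,0,-78,87,0],
    [0,0,-104,116,0],
    [0,0,-130,145,0],
    [0,2,-154,171,0],
    [0,3,-172,192,0],
    [0,4,-172,192,0]
  ]
}}

```text
clock: 1.48
tcp_pos: [0.5548, 0.1474, 0.3996]
eef_rot: [-80.1, 89.8, -93.6]
wrist_force: [-0.3, -0.3, -0.4]
finger_gap: 1.0
```

Run:
```python
from h import *
g=tops["a"]-.02*ax+ax*.008/np.cos(t)
go([g[0],g[1],.294],77)
i=camera_info("wrist");im=camera("wrist");cv2.imwrite("pics/w1.png",im[:,:,::-1])
T=np.array(i["world_from_camera"])
# predicted pixels of top centres and tcp-axis points
def proj(p):
    q=T[:3,:3].T@(p-T[:3,3]);q=np.array([q[0],-q[1],-q[2]]);th=np.arctan2(np.hypot(q[0],q[1]),q[2]);k=th/np.hypot(q[0],q[1])
    return np.round([i["cx"]+i["fx"]*q[0]*k,i["cy"]+i["fy"]*q[1]*k],0)
for c in "abc": print(c,proj(tops[c]),"front edge",proj(tops[c]+.025*(-np.cos(t)*rx-np.sin(t)*np.array([0,0,1]))))
```

```text
t 1.48 tcp [0.5548 0.1474 0.3996] rot [-80.13  89.81 -93.59] F [-0.3 -0.3 -0.4] M [ 0.02 -0.03 -0.02] gap 1.000 q [  4.8   4.  105.1  -0.2  70.9 -71.7]
jaw 76.5 tilt [-2.0e-04 -3.4e-03 -1.0e+00] SHIFT [105.6   3.2  -3.4] TURN -0.5
a [332. 243.] front edge [327. 204.]
b [158. 267.] front edge [157. 231.]
c [ 42. 283.] front edge [ 42. 252.]
```

View pics/w1.png

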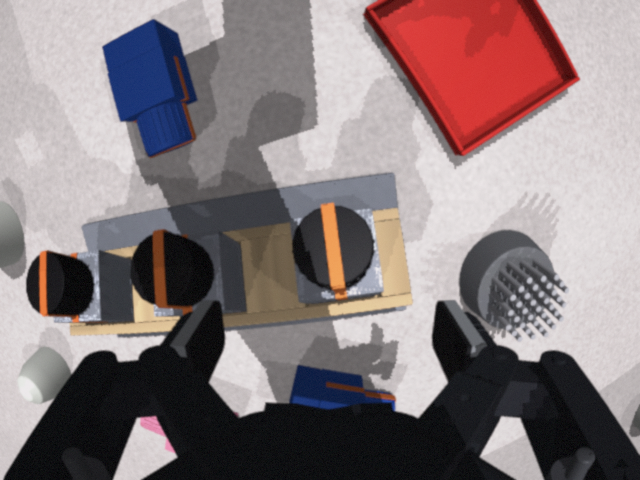

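The wrist view shows cap a at (333,246). Its line's front end is at (327,204), as predicted. The tray is at upper right and the pinblock is clear of the fingers. I'll go down onto cap a.

{"op": "drive_tool", "data": {
  "series": [
    [0,30,1,-1,0],
    [0,60,2,-2,0],
    [0,80,3,-3,0],
    [0,95,3,-3,0],
    [0,105,3,-3,0],
    [0,105,3,-3,0],
    [0.2,105,3,-3,0],
    [0.3,105,3,-3,0]
  ],
  "squeeze": 20
}}

```text
clock: 2.2
tcp_pos: [0.5515, 0.153, 0.2956]
eef_rot: [-72.9, 89.9, -86.3]
wrist_force: [-0.6, -1.1, -1.0]
finger_gap: 0.748
```

Run:
```python
from h import *
g=tops["a"]-.02*ax+ax*.008/np.cos(t)
go([g[0],g[1],.294],77)
```

```text
t 2.20 tcp [0.5515 0.153  0.2956] rot [-72.92  89.91 -86.28] F [-0.6 -1.1 -1. ] M [-0.05  0.04  0.01] gap 0.748 q [ 5.400e+00  1.020e+01  1.099e+02 -1.000e-01  5.990e+01 -7.120e+01]
jaw 76.6 tilt [ 1.0e-04 -1.6e-03 -1.0e+00] SHIFT [ 1.6 -1.8  1.2] TURN -0.4
```

{"op": "drive_tool", "data": {
  "series": [
    [0.35,1.5,-2,1,0],
    [0.4,1.5,-2,1,0],
    [0.45,1.5,-2,1,0],
    [0.5,1.5,-2,1,0],
    [0.55,1.5,-2,1,0],
    [0.6,1.5,-2,1,0],
    [0.6,1.5,-2,1,0],
    [0.6,1.5,-2,1,0]
  ],
  "squeeze": 20
}}

```text
clock: 2.87
tcp_pos: [0.5526, 0.1509, 0.2961]
eef_rot: [1.3, 89.8, -12.1]
wrist_force: [-2.3, 0.2, 6.3]
finger_gap: 0.588
```

Run:
```python
from h import *
s=st();print(s["torque"]@ax)
```

```text
t 2.87 tcp [0.5526 0.1509 0.2961] rot [  1.25  89.82 -12.13] F [-2.3  0.2  6.3] M [0.32 0.15 0.05] gap 0.588 q [ 5.100e+00  1.020e+01  1.098e+02 -1.000e-01  5.980e+01 -7.150e+01]
-0.09220947931903233
```

{"op": "drive_tool", "data": {
  "series": [
    [0.6,0,0,0,-1.5],
    [0.6,0,0,0,-3],
    [0.6,0,0,0,-4.5],
    [0.6,0,0,0,-6],
    [0.6,0,0,0,-7],
    [0.6,0,0,0,-8],
    [0.6,0,0,0,-8],
    [0.6,0,0,0,-8]
  ]
}}

```text
clock: 3.53
tcp_pos: [0.5524, 0.1506, 0.2959]
eef_rot: [-39.6, 89.9, -45.0]
wrist_force: [-2.2, -2.7, 1.2]
finger_gap: 0.582
```

Run:
```python
from h import *
s=st();R=Rt(s);print(s["torque"]@ax,np.degrees(np.arctan2(R[1,1],R[0,1])))
```

```text
t 3.53 tcp [0.5524 0.1506 0.2959] rot [-39.58  89.86 -44.98] F [-2.2 -2.7  1.2] M [-0.64  0.41 -0.26] gap 0.582 q [ 5.100e+00  1.020e+01  1.099e+02 -1.000e-01  5.990e+01 -7.940e+01]
0.08443394349942221 84.59999490273451
```

{"op": "drive_tool", "data": {
  "series": [
    [0.6,0,0,0,-1.5],
    [0.6,0,0,0,-3],
    [0.6,0,0,0,-4.5],
    [0.6,0,0,0,-6],
    [0.6,0,0,0,-7],
    [0.6,0,0,0,-7],
    [0.6,0,0,0,-7],
    [0.6,0,0,0,-7]
  ]
}}

```text
clock: 4.2
tcp_pos: [0.5525, 0.1493, 0.2964]
eef_rot: [-87.8, 89.6, -86.2]
wrist_force: [-4.3, -6.8, 3.5]
finger_gap: 0.579
```

```bash
cat >> h.py <<'E'
def tw():
    s=st();R=Rt(s);F=s["wrist_force"];M=s["torque"]-np.cross(R[:,0]*.15,F)
    print("about cap",round(M@ax,3),"Mres",np.round(M,2),"jaw",round(np.degrees(np.arctan2(R[1,1],R[0,1])),1));return s
E
python3 - <<'E'
from h import *
tw();i=camera_info("wrist");cv2.imwrite("pics/w2.png",cv2.resize(camera("wrist")[150:350,220:440,::-1],None,fx=2.5,fy=2.5))
E
```

```text
t 4.20 tcp [0.5525 0.1493 0.2964] rot [-87.76  89.59 -86.17] F [-4.3 -6.8  3.5] M [-1.94  0.6  -0.5 ] gap 0.579 q [  5.   10.1 109.9  -0.5  60.  -86.3]
about cap -0.022 Mres [-0.91 -0.04 -0.49] jaw 91.6
```

View pics/w2.png

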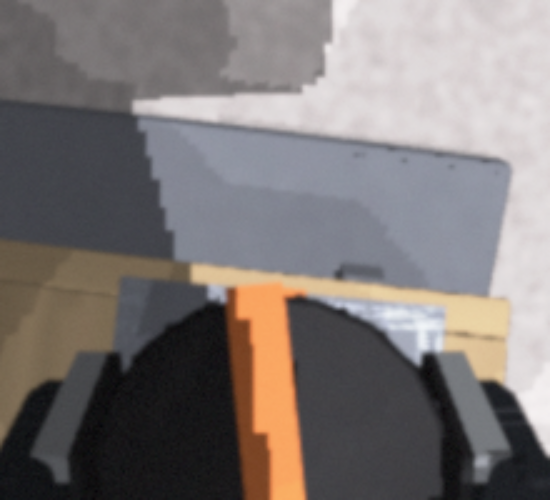

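{"op": "drive_tool", "data": {
  "series": [
    [0.2,0,0,0,0],
    [0.2,0,0,0,0],
    [0.2,0,0,0,0],
    [0.2,-1,1,0,3],
    [0.2,-1,1,0,8],
    [0.2,-1,1,0,13],
    [0.2,-1,1,0,18],
    [0.2,-1,1,0,18]
  ]
}}

```text
clock: 4.92
tcp_pos: [0.5526, 0.1507, 0.2974]
eef_rot: [-62.5, 89.6, -79.0]
wrist_force: [0.8, 0.4, -0.4]
finger_gap: 0.801
```

```bash
cat >> h.py <<'E'
def capangle(c,name):
    i=camera_info("wrist");im=camera("wrist")[:,:,::-1].copy();cv2.imwrite(f"pics/{name}.png",im)
    o=cv2.inRange(cv2.cvtColor(im,cv2.COLOR_BGR2HSV),(4,150,60),(20,255,255))
    u=-np.cos(t)*rx-np.sin(t)*np.array([0,0,1])  # on the cap top, towards the robot
    Q=[]
    for v,w in np.argwhere(o>0):
        p,d=ray("wrist",(w,v),i);k=((tops[c]-p)@ax)/(d@ax);q=p+k*d-tops[c]
        if np.linalg.norm(q)<.023: Q.append((q@u,q@ry))
    Q=np.array(Q,np.float32);l=cv2.fitLine(Q,cv2.DIST_HUBER,0,.01,.01).ravel();l=l*np.sign(l[0])
    # u towards robot, ry left; anticlockwise from above takes -x to -y
    print(len(Q),"cap",c,"turn deg",round(-np.degrees(np.arctan2(l[1],l[0])),1),"mean mm",np.round(Q.mean(0)*1000,1))
E
python3 - <<'E'
from h import *
tw();capangle("a","w3");capangle("b","w3b")
E
```

```text
t 4.92 tcp [0.5526 0.1507 0.2974] rot [-62.5   89.63 -78.97] F [ 0.8  0.4 -0.4] M [ 0.06 -0.04  0.04] gap 0.801 q [  5.2  10.1 109.8  -0.4  60.1 -68.2]
about cap 0.031 Mres [0.01 0.09 0.03] jaw 73.5
3207 cap a turn deg 11.7 mean mm [0.5 1.3]
1058 cap b turn deg -1.7 mean mm [5.4 0.3]
```

{"op": "drive_tool", "data": {
  "series": [
    [0.6,1,0,0,0],
    [0.6,1,0,0,0],
    [0.6,1,0,0,0],
    [0.6,1,0,0,0],
    [0.6,1,0,0,-2],
    [0.6,1,0,0,-4],
    [0.6,1,0,0,-6],
    [0.6,1,0,0,-6]
  ],
  "squeeze": 22
}}

```text
clock: 5.68
tcp_pos: [0.5527, 0.1505, 0.2967]
eef_rot: [-69.4, 89.6, -79.6]
wrist_force: [1.3, -0.0, 1.2]
finger_gap: 0.586
```

Run:
```python
from h import *
tw()
```

```text
t 5.68 tcp [0.5527 0.1505 0.2967] rot [-69.41  89.57 -79.61] F [ 1.3 -0.   1.2] M [-0.01 -0.05  0.01] gap 0.586 q [  5.1  10.2 109.8  -0.5  60.  -74.4]
about cap 0.018 Mres [-0.    0.14  0.01] jaw 79.8
```

{"op": "drive_tool", "data": {
  "series": [
    [0.6,0,0,0,-2],
    [0.6,0,0,0,-4],
    [0.6,0,0,0,-6],
    [0.6,0,0,0,-8],
    [0.6,0,0,0,-9],
    [0.6,0,0,0,-9],
    [0.6,0,0,0,-9],
    [0.6,0,0,0,-9]
  ]
}}

```text
clock: 6.35
tcp_pos: [0.5527, 0.1498, 0.2969]
eef_rot: [-82.8, 89.4, -84.1]
wrist_force: [-0.7, -4.2, 3.8]
finger_gap: 0.58
```

Run:
```python
from h import *
tw()
```

```text
t 6.35 tcp [0.5527 0.1498 0.2969] rot [-82.83  89.44 -84.06] F [-0.7 -4.2  3.8] M [-1.44  0.22 -0.26] gap 0.580 q [  5.1  10.1 109.8  -0.7  60.1 -83.3]
about cap 0.142 Mres [-0.81  0.12 -0.26] jaw 88.8
```

{"op": "drive_tool", "data": {
  "series": [
    [0.2,0,0,0,0],
    [0.2,0,0,0,0],
    [0.2,0,0,0,0],
    [0.2,-1,0,0,3],
    [0.2,-1,0,0,8],
    [0.2,-1,0,0,13],
    [0.2,-1,0,0,16],
    [0.2,-1,0,0,16]
  ]
}}

```text
clock: 7.02
tcp_pos: [0.5526, 0.1502, 0.2976]
eef_rot: [-68.6, 89.5, -85.8]
wrist_force: [0.1, 0.1, -0.5]
finger_gap: 0.799
```

Run:
```python
from h import *
tw();capangle("a","w4");capangle("b","w4b")
```

```text
t 7.02 tcp [0.5526 0.1502 0.2976] rot [-68.56  89.5  -85.84] F [ 0.1  0.1 -0.5] M [ 0.01 -0.04  0.02] gap 0.799 q [  5.1  10.1 109.8  -0.6  60.1 -67.3]
about cap 0.015 Mres [-0.   -0.02  0.02] jaw 72.7
3164 cap a turn deg 22.8 mean mm [0.5 1.2]
957 cap b turn deg -1.7 mean mm [6.7 0.4]
```

{"op": "drive_tool", "data": {
  "series": [
    [0.6,1,0,0,0],
    [0.6,1,0,0,0],
    [0.6,1,0,0,0],
    [0.6,1,0,0,0],
    [0.6,1,0,0,-4],
    [0.6,1,0,0,-8],
    [0.6,1,0,0,-12],
    [0.6,1,0,0,-16]
  ]
}}

```text
clock: 7.78
tcp_pos: [0.5527, 0.1497, 0.297]
eef_rot: [-85.2, 89.3, -86.1]
wrist_force: [-1.7, -4.3, 3.1]
finger_gap: 0.579
```

{"op": "drive_tool", "data": {
  "series": [
    [0.6,0,0,0,0],
    [0.2,0,0,0,0],
    [0.2,0,0,0,0],
    [0.2,0,0,0,0],
    [0.2,0,0,0,5],
    [0.2,0,0,0,10],
    [0.2,0,0,0,16],
    [0.2,0,0,0,16]
  ]
}}

```text
clock: 8.45
tcp_pos: [0.5527, 0.1496, 0.2968]
eef_rot: [-71.6, 89.3, -88.7]
wrist_force: [1.0, 1.0, -0.7]
finger_gap: 0.804
```

{"op": "drive_tool", "data": {
  "series": [
    [0.6,0,0,0,0],
    [0.6,0,0,0,0],
    [0.6,0,0,0,0],
    [0.6,0,0,0,0],
    [0.6,0,0,0,-4],
    [0.6,0,0,0,-8],
    [0.6,0,0,0,-12],
    [0.6,0,0,0,-16]
  ]
}}

```text
clock: 9.12
tcp_pos: [0.5528, 0.1493, 0.2971]
eef_rot: [-85.1, 89.2, -86.0]
wrist_force: [1.3, -2.1, 0.3]
finger_gap: 0.582
```

{"op": "drive_tool", "data": {
  "series": [
    [0.6,0,0,0,0],
    [0.2,0,0,0,0],
    [0.2,0,0,0,0],
    [0.2,0,0,0,0],
    [0.2,0,0,0,2],
    [0.2,0,0,0,4],
    [0.2,0,0,0,6],
    [0.2,0,0,0,6]
  ]
}}

```text
clock: 9.78
tcp_pos: [0.5527, 0.1492, 0.2969]
eef_rot: [-81.3, 89.2, -88.2]
wrist_force: [-0.2, 0.2, 0.3]
finger_gap: 0.801
```

Run:
```python
from h import *
tw();capangle("a","w5")
g=tops["a"]-.02*ax+ax*.008/np.cos(t)
go([g[0],g[1],.294],84.8)
cv2.imwrite("pics/top5.png",cv2.resize(camera("top")[190:300,130:400,::-1],None,fx=2.5,fy=2.5,interpolation=2))
```

```text
t 9.78 tcp [0.5527 0.1492 0.2969] rot [-81.31  89.17 -88.21] F [-0.2  0.2  0.3] M [ 0.03 -0.   -0.05] gap 0.801 q [  5.1  10.1 109.8  -1.   60.1 -77.6]
about cap -0.042 Mres [-0.   -0.03 -0.05] jaw 83.1
3150 cap a turn deg 48.0 mean mm [0.6 0.3]
t 9.83 tcp [0.5528 0.1492 0.2969] rot [-81.12  89.18 -87.94] F [-0.4  0.   0.2] M [ 0.02 -0.04 -0.01] gap 0.803 q [  5.1  10.1 109.8  -0.9  60.1 -77.6]
jaw 83.2 tilt [ 5.000e-04 -1.430e-02 -9.999e-01] SHIFT [ 2.9  1.7 -0.7] TURN -1.6
```

View pics/w5.png

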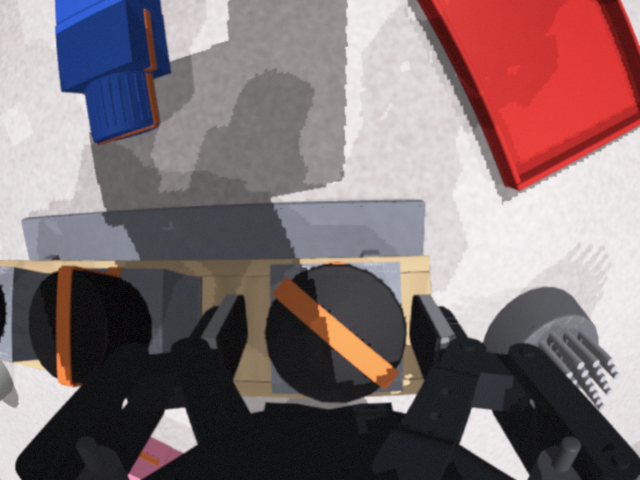

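Cap a has turned to about 48°. In the wrist view its line runs from (285,290) to (390,375), well off the body line at (335,263). Cap a moved freely past any play, so it's the loose one. I'll grip it now and draw the canister out along its axis.

{"op": "drive_tool", "data": {
  "series": [
    [0.2,2,1.5,0,-1.6],
    [0.4,2,1.5,0,-1.6],
    [0.6,2,1.5,0,-1.6],
    [0.6,2,1.5,0,-1.6],
    [0.6,2,1.5,0,-1.6],
    [0.6,2,1.5,0,-1.6],
    [0.6,0,1.5,-1,-1.6],
    [0.6,-2.5,1.5,-2.5,-1.6]
  ],
  "squeeze": 30
}}

```text
clock: 10.55
tcp_pos: [0.5504, 0.1507, 0.2987]
eef_rot: [-81.8, 89.1, -87.0]
wrist_force: [1.8, -0.2, -3.9]
finger_gap: 0.576
```

Run:
```python
from h import *
tw();go([.5,.15,.35],84.8)
```

```text
t 10.55 tcp [0.5504 0.1507 0.2987] rot [-81.8   89.13 -87.01] F [ 1.8 -0.2 -3.9] M [-0.04 -0.38 -0.09] gap 0.576 q [  5.2   9.8 110.   -1.   60.3 -79. ]
about cap -0.087 Mres [-0.01 -0.12 -0.1 ] jaw 84.8
t 10.55 tcp [0.5504 0.1507 0.2987] rot [-81.8   89.13 -87.01] F [ 1.8 -0.2 -3.9] M [-0.04 -0.38 -0.09] gap 0.576 q [  5.2   9.8 110.   -1.   60.3 -79. ]
jaw 84.8 tilt [ 8.000e-04 -1.520e-02 -9.999e-01] SHIFT [-51.3  -6.1 -50. ] TURN -0.0
```

Already carrying the weight. Continuing along the axis.

{"op": "drive_tool", "data": {
  "series": [
    [0.6,-5,0,-2.6,0],
    [0.6,-10,0,-5.2,0],
    [0.6,-15,0,-7.8,0],
    [0.6,-20,0,-10.4,0],
    [0.6,-26,0,-13.5,0],
    [0.6,-32,0,-16.6,0],
    [0.6,-38,0,-19.8,0],
    [0.6,-42,0,-22,0]
  ]
}}

```text
clock: 11.22
tcp_pos: [0.5278, 0.1535, 0.3413]
eef_rot: [-85.3, 89.1, -90.5]
wrist_force: [0.9, 0.9, -5.1]
finger_gap: 0.577
```

Run:
```python
from h import *
tw()
cv2.imwrite("pics/side6.png",cv2.resize(camera("side")[90:330,150:470,::-1],None,fx=2,fy=2))
```

```text
t 11.22 tcp [0.5278 0.1535 0.3413] rot [-85.28  89.13 -90.48] F [ 0.9  0.9 -5.1] M [0.06 0.15 0.  ] gap 0.577 q [  5.8   4.2 111.2  -1.   64.6 -78.6]
about cap 0.057 Mres [-0.1   0.29  0.  ] jaw 84.8
```

View pics/side6.png

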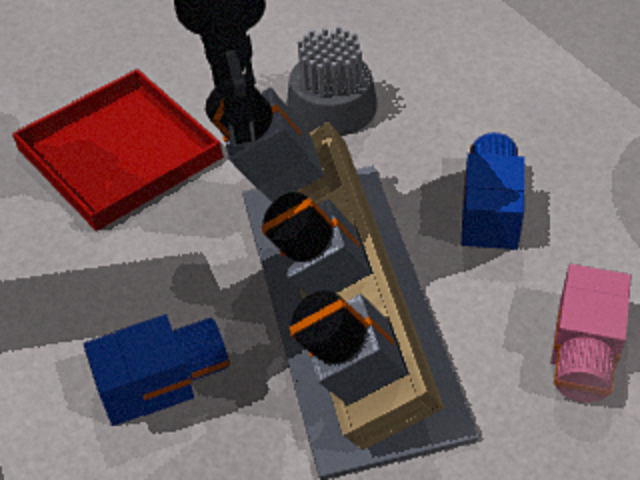

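Canister a is out of the rack and still leaning in the grip; b and c are in their pockets. I'll raise it and see whether a lighter grip lets it swing upright.

{"op": "drive_tool", "data": {
  "series": [
    [0.6,-12,0,0,0],
    [0.6,-25,0,0,0],
    [0.6,-40,0,0,0],
    [0.6,-55,0,0,0],
    [0.6,-60,0,0,0],
    [0.6,-60,0,0,0],
    [0.6,-60,0,0,0],
    [0.6,-60,0,0,0]
  ],
  "squeeze": 22
}}

```text
clock: 11.93
tcp_pos: [0.5275, 0.1545, 0.401]
eef_rot: [-88.4, 89.1, -93.5]
wrist_force: [0.6, 0.0, -4.2]
finger_gap: 0.575
```

Run:
```python
from h import *
tw();go([.375,.317,.39],112.2)
```

```text
t 11.93 tcp [0.5275 0.1545 0.401 ] rot [-88.35  89.13 -93.54] F [ 0.6  0.  -4.2] M [ 0.02  0.11 -0.03] gap 0.575 q [  5.9   0.8 108.2  -0.9  71.1 -78.6]
about cap -0.02 Mres [ 0.01  0.19 -0.03] jaw 84.8
t 11.93 tcp [0.5275 0.1545 0.401 ] rot [-88.35  89.13 -93.54] F [ 0.6  0.  -4.2] M [ 0.02  0.11 -0.03] gap 0.575 q [  5.9   0.8 108.2  -0.9  71.1 -78.6]
jaw 84.8 tilt [-9.000e-04 -1.520e-02 -9.999e-01] SHIFT [   8.7  148.2 -166.6] TURN -27.4
```

{"op": "drive_tool", "data": {
  "series": [
    [0.6,1,12,-13,-2],
    [0.6,2,32,-36,-6],
    [0.6,3,55,-62,-10.5],
    [0.6,4,80,-90,-15.5],
    [0.6,5,105,-118,-20],
    [0.6,6,128,-144,-24.5],
    [0.6,8,144,-162,-27.4],
    [0.6,8.5,148,-166.5,-27.4]
  ]
}}

```text
clock: 12.6
tcp_pos: [0.3722, 0.3186, 0.3884]
eef_rot: [-131.4, 89.1, -108.9]
wrist_force: [-0.5, -0.6, -4.7]
finger_gap: 0.582
```

Run:
```python
from h import *
tw();go([.375,.317,.30],112.2)
im=camera("side")[:,:,::-1];cv2.imwrite("pics/side7.png",cv2.resize(im[40:280,130:450],None,fx=2,fy=2))
```

```text
t 12.60 tcp [0.3722 0.3186 0.3884] rot [-131.4    89.06 -108.9 ] F [-0.5 -0.6 -4.7] M [-0.05  0.   -0.06] gap 0.582 q [ 28.8  -6.5 116.6  -0.7  70.6 -83.5]
about cap -0.071 Mres [ 0.03 -0.06 -0.06] jaw 112.5
t 12.60 tcp [0.3722 0.3186 0.3884] rot [-131.4    89.06 -108.9 ] F [-0.5 -0.6 -4.7] M [-0.05  0.   -0.06] gap 0.582 q [ 28.8  -6.5 116.6  -0.7  70.6 -83.5]
jaw 112.5 tilt [-0.0053 -0.0154 -0.9999] SHIFT [88.4 -1.5  2.9] TURN 0.3
```

View pics/side7.png

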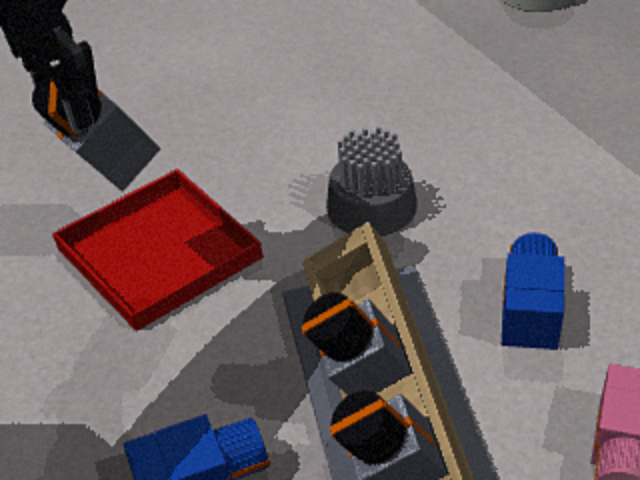

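{"op": "drive_tool", "data": {
  "series": [
    [0.6,18,0,0.5,0.3],
    [0.6,45,0,1,0.3],
    [0.6,72,-0.5,1.5,0.3],
    [0.6,94,-1,2,0.3],
    [0.6,108,-1,2.5,0.3],
    [0.6,115,-1.5,3,0.3],
    [0.6,118,-1.5,3,0.3],
    [0.6,118,-1.5,3,0.3]
  ]
}}

```text
clock: 13.32
tcp_pos: [0.3761, 0.3158, 0.2701]
eef_rot: [-129.4, 89.0, -107.4]
wrist_force: [-0.6, -0.7, -4.0]
finger_gap: 0.576
```

Run:
```python
from h import *
tw();go([.375,.317,.262],112.2)
```

```text
t 13.32 tcp [0.3761 0.3158 0.2701] rot [-129.43   89.01 -107.39] F [-0.6 -0.7 -4. ] M [-0.05  0.13 -0.04] gap 0.576 q [ 28.3   2.4 121.6  -0.8  56.7 -83.3]
about cap -0.052 Mres [ 0.05  0.04 -0.04] jaw 112.0
t 13.32 tcp [0.3761 0.3158 0.2701] rot [-129.43   89.01 -107.39] F [-0.6 -0.7 -4. ] M [-0.05  0.13 -0.04] gap 0.576 q [ 28.3   2.4 121.6  -0.8  56.7 -83.3]
jaw 112.0 tilt [-0.0052 -0.0165 -0.9999] SHIFT [ 8.1  1.7 -0.4] TURN -0.2
```

Lowering to first contact, slowly.

{"op": "drive_tool", "data": {
  "series": [
    [0.6,1,0,0,0],
    [0.6,2,0,0,0],
    [0.6,3,0,0,0],
    [0.6,4,0,0,0],
    [0.6,5,0,0,0],
    [0.6,6,0,0,0],
    [0.6,6,0,0,0],
    [0.6,6,0,0,0]
  ],
  "squeeze": 20
}}

```text
clock: 13.98
tcp_pos: [0.3763, 0.3159, 0.2649]
eef_rot: [-127.3, 89.0, -105.3]
wrist_force: [-1.1, -0.7, 0.3]
finger_gap: 0.577
```

Run:
```python
from h import *
tw()
```

```text
t 13.98 tcp [0.3763 0.3159 0.2649] rot [-127.33   89.04 -105.28] F [-1.1 -0.7  0.3] M [-0.23  0.39  0.02] gap 0.577 q [ 28.3   2.9 121.7  -0.8  56.1 -83.3]
about cap 0.083 Mres [-0.12  0.23  0.02] jaw 112.1
```

{"op": "drive_tool", "data": {
  "series": [
    [0.6,0,0,2,0],
    [0.6,0,0,5,0],
    [0.6,0,0,8,0],
    [0.6,0,0,11,0],
    [0.6,0,0,14,0],
    [0.6,0,0,17,0],
    [0.6,0,0,20,0],
    [0.6,0,0,20,0]
  ]
}}

```text
clock: 14.65
tcp_pos: [0.3959, 0.324, 0.2658]
eef_rot: [-120.5, 89.2, -98.5]
wrist_force: [-1.8, 1.6, 6.1]
finger_gap: 0.578
```

Run:
```python
from h import *
tw()
im=camera("side")[:,:,::-1];cv2.imwrite("pics/side8.png",cv2.resize(im[60:260,130:330],None,fx=3,fy=3))
```

```text
t 14.65 tcp [0.3959 0.324  0.2658] rot [-120.53   89.18  -98.51] F [-1.8  1.6  6.1] M [0.3  0.6  0.04] gap 0.578 q [ 28.    5.3 119.   -0.8  56.2 -83.6]
about cap 0.015 Mres [0.08 0.33 0.04] jaw 112.0
```

View pics/side8.png

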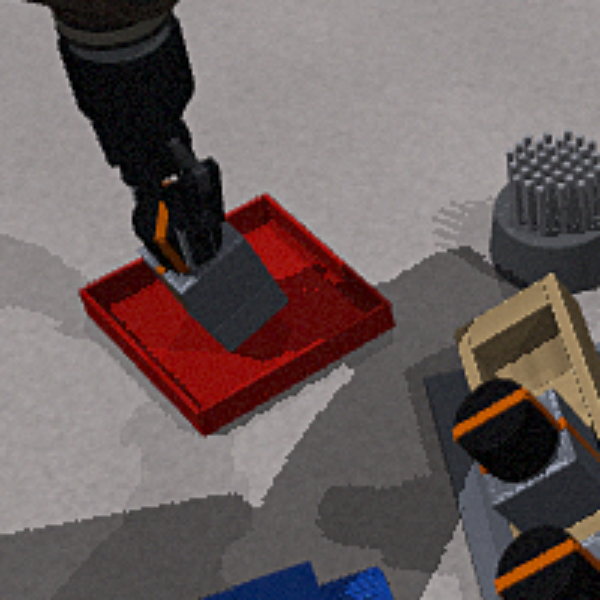

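The canister still leans, with its lower edge on the tray floor, and the upward force is rising as it should while it pivots. Continuing the arc.

{"op": "drive_tool", "data": {
  "series": [
    [0.6,0,0,2,0],
    [0.6,0,0,5,0],
    [0.6,0,0,8,0],
    [0.6,0,0,11,0],
    [0.6,0,0,14,0],
    [0.6,0,0,16,0],
    [0.6,0,0,18,0],
    [0.6,0,0,18,0]
  ]
}}

```text
clock: 15.37
tcp_pos: [0.4126, 0.3306, 0.2651]
eef_rot: [-120.7, 89.1, -98.7]
wrist_force: [-1.2, 0.0, -0.5]
finger_gap: 0.575
```

Run:
```python
from h import *
tw()
im=camera("side")[:,:,::-1];cv2.imwrite("pics/side9.png",cv2.resize(im[60:260,130:330],None,fx=3,fy=3))
```

```text
t 15.37 tcp [0.4126 0.3306 0.2651] rot [-120.7    89.14  -98.67] F [-1.2  0.  -0.5] M [-0.03  0.43  0.  ] gap 0.575 q [ 27.8   7.5 116.7  -0.8  56.4 -83.8]
about cap 0.035 Mres [-0.04  0.25  0.01] jaw 112.0
```

View pics/side9.png

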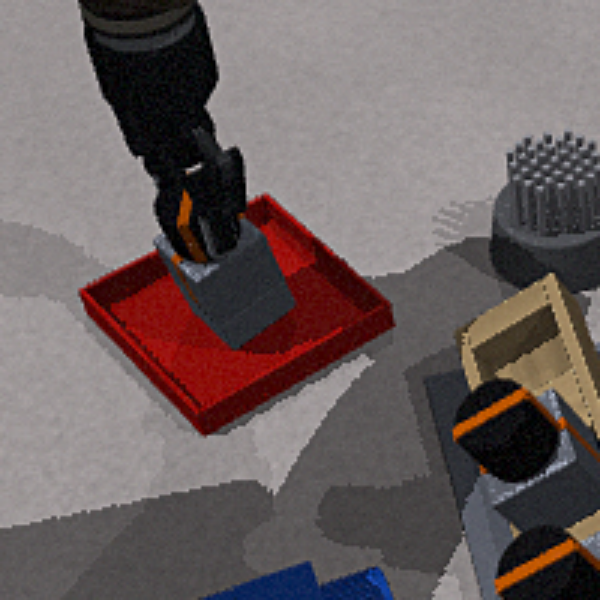

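It's pivoting: the bottom edge has stayed put near (240,345) and the body is clearly more upright. I'll finish the arc, dropping a little.

{"op": "drive_tool", "data": {
  "series": [
    [0.6,0.5,0,2,0],
    [0.6,1,0,4,0],
    [0.6,1.3,0,6,0],
    [0.6,1.6,0,8,0],
    [0.6,2,0,10,0],
    [0.6,2.3,0,12,0],
    [0.6,2.5,0,13,0],
    [0.6,2.5,0,13,0]
  ]
}}

```text
clock: 16.08
tcp_pos: [0.4248, 0.3355, 0.2626]
eef_rot: [-118.5, 89.2, -96.5]
wrist_force: [-2.0, 0.9, 0.9]
finger_gap: 0.578
```

Run:
```python
from h import *
tw()
im=camera("side")[:,:,::-1];cv2.imwrite("pics/side10.png",cv2.resize(im[60:260,130:330],None,fx=3,fy=3))
```

```text
t 16.08 tcp [0.4248 0.3355 0.2626] rot [-118.49   89.16  -96.46] F [-2.   0.9  0.9] M [ 0.04  0.47 -0.01] gap 0.578 q [ 27.7   9.2 115.   -0.8  56.2 -83.9]
about cap 0.048 Mres [-0.09  0.16 -0.  ] jaw 112.0
```

View pics/side10.png

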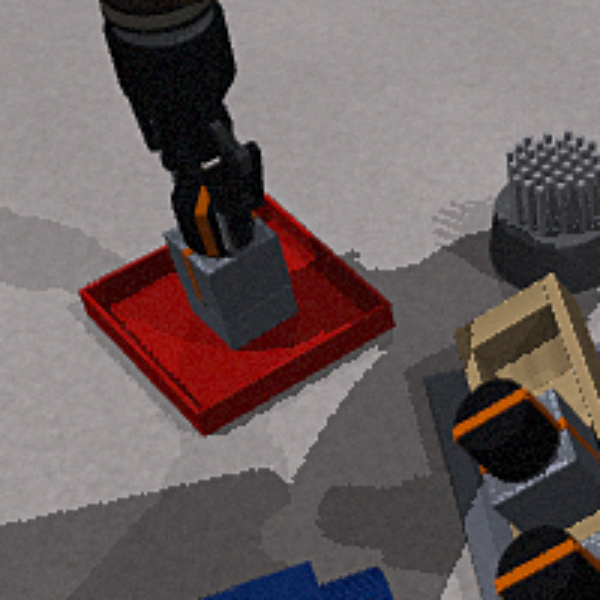

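Nearly upright. One more small push down to seat it flat.

{"op": "drive_tool", "data": {
  "series": [
    [0.6,0.5,0,1,0],
    [0.6,1,0,1.5,0],
    [0.6,1.5,0,2,0],
    [0.6,2,0,2,0],
    [0.6,2.5,0,2,0],
    [0.6,3,0,2,0],
    [0.6,3,0,2,0],
    [0.6,3,0,2,0]
  ]
}}

```text
clock: 16.8
tcp_pos: [0.4277, 0.3365, 0.2615]
eef_rot: [-98.5, 89.3, -76.5]
wrist_force: [0.4, 0.4, 7.0]
finger_gap: 0.574
```

Run:
```python
from h import *
tw()
```

```text
t 16.80 tcp [0.4277 0.3365 0.2615] rot [-98.51  89.26 -76.49] F [0.4 0.4 7. ] M [-0.03  0.29  0.02] gap 0.574 q [ 27.6   9.6 114.7  -0.9  55.9 -83.9]
about cap 0.067 Mres [-0.08  0.36  0.02] jaw 112.0
```

{"op": "drive_tool", "data": {
  "series": [
    [0.6,2,0,0,0],
    [0.6,2.5,0,0.5,0],
    [0.6,3,0,1,0],
    [0.6,3.5,0,1,0],
    [0.6,4,0,1,0],
    [0.6,4,0,1,0],
    [0.6,4,0,1,0],
    [0.6,4,0,1,0]
  ]
}}

```text
clock: 17.47
tcp_pos: [0.4296, 0.3372, 0.2611]
eef_rot: [-88.8, 89.2, -66.7]
wrist_force: [-5.1, -5.0, 16.7]
finger_gap: 0.577
```

Run:
```python
from h import *
tw()
im=camera("side")[:,:,::-1];cv2.imwrite("pics/side11.png",cv2.resize(im[60:260,130:330],None,fx=3,fy=3))
i=camera_info("side");T=np.array(i["world_from_camera"])
def pj(p):
    q=T[:3,:3].T@(np.array(p)-T[:3,3]);return np.array([(i["cx"]-i["fx"]*q[0]/q[2]-130)*3,(i["cy"]+i["fy"]*q[1]/q[2]-60)*3]).round(0)
u=np.array([.926,.378,0]);v=np.array([-.378,.926,0]);c=np.array([.4317,.338,.005])
for a,b in((-1,-1),(1,-1),(-1,1)): print([pj(c+.03*(a*u+b*v)+[0,0,h]) for h in(0,.08)])
```

```text
t 17.47 tcp [0.4296 0.3372 0.2611] rot [-88.79  89.22 -66.73] F [-5.1 -5.  16.7] M [-0.52  1.14  0.06] gap 0.577 q [ 27.6   9.9 114.5  -0.9  55.7 -83.9]
about cap -0.039 Mres [0.26 0.4  0.07] jaw 112.1
[array([239., 347.]), array([218., 267.])]
[array([305., 308.]), array([287., 229.])]
[array([195., 306.]), array([172., 226.])]
```

View pics/side11.png

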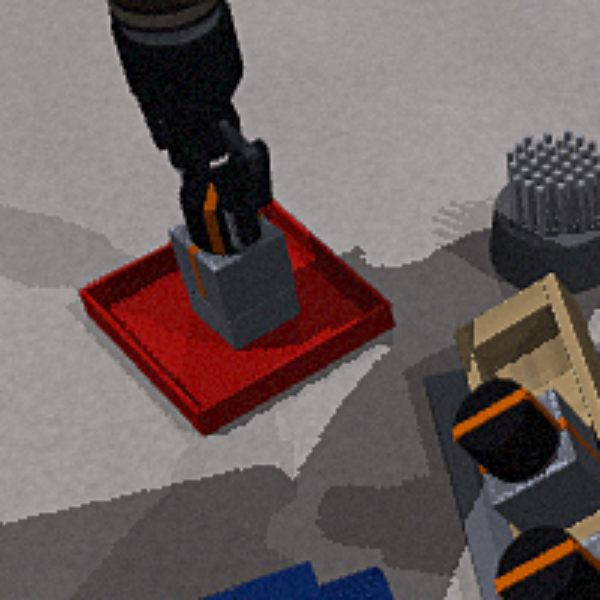

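The visible corners, (238,347) and (216,266), match the predicted vertical edges, so it stands upright inside the tray. I'll relax the press and let go.

{"op": "drive_tool", "data": {
  "series": [
    [0.6,-0.5,0,-0.5,0],
    [0.6,-0.5,0,-0.5,0],
    [0.5,-0.5,0,-0.5,0],
    [0.4,-0.5,0,-0.5,0],
    [0.2,-0.5,0,-0.5,0],
    [0.1,-0.5,0,-0.5,0],
    [0,-0.5,0,-0.5,0],
    [0,-0.5,0,-0.5,0]
  ]
}}

```text
clock: 18.18
tcp_pos: [0.4291, 0.3371, 0.2614]
eef_rot: [-90.1, 89.2, -68.0]
wrist_force: [0.2, -0.5, 0.3]
finger_gap: 1.0
```

Run:
```python
from h import *
tw()
```

```text
t 18.18 tcp [0.4291 0.3371 0.2614] rot [-90.07  89.22 -68.01] F [ 0.2 -0.5  0.3] M [ 0.05  0.04 -0.02] gap 1.000 q [ 27.6   9.8 114.5  -0.9  55.8 -83.9]
about cap -0.077 Mres [ 0.13  0.06 -0.02] jaw 112.1
```

{"op": "drive_tool", "data": {
  "series": [
    [0,-8,0,0,0],
    [0,-20,0,0,0],
    [0,-40,0,0,0],
    [0,-65,0,0,0],
    [0,-90,0,0,0],
    [0,-115,0,0,0],
    [0,-135,0,0,0],
    [0,-140,0,0,0]
  ]
}}

```text
clock: 18.85
tcp_pos: [0.4289, 0.3393, 0.4076]
eef_rot: [-52.5, 89.1, -30.4]
wrist_force: [1.1, 0.7, 0.5]
finger_gap: 1.001
```

Run:
```python
from h import *
tw()
a=camera("side")[40:300,130:450,::-1];b=camera("wrist")[:,:,::-1]
cv2.imwrite("pics/fin.png",np.hstack([cv2.resize(a,(420,341)),cv2.resize(b,(380,341))]))
```

```text
t 18.85 tcp [0.4289 0.3393 0.4076] rot [-52.46  89.09 -30.39] F [1.1 0.7 0.5] M [-0.   -0.03 -0.02] gap 1.001 q [ 27.8   0.  108.3  -0.8  71.2 -84. ]
about cap 0.041 Mres [-0.11  0.15 -0.02] jaw 112.1
```

View pics/fin.png

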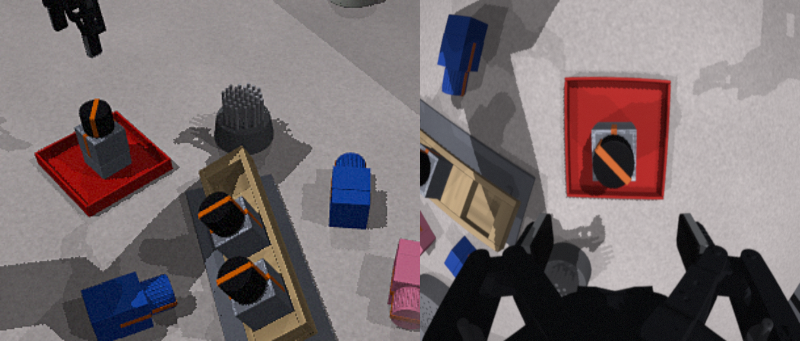

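The final picture shows the canister upright in the tray at (105,140) left and (613,150) right, with the cap line about 45° off the body line. Canisters b and c are in their pockets and the bystanders look unmoved, so I'm handing in.

```bash
python3 -c "
from cell import r
print(r.hand_in(), r.observe()['clock'])"
```

```text
the job is handed in; nothing more can be done
the job is handed in; nothing more can be done
```

Canister a had the loose cap. It now stands upright inside the red tray with its cap left turned by about 45°, and the job is handed in.

- **Finding it:** I tried a's cap first, with a light 20–22 N grip. It kept turning well past the play of a tight cap, against little torque, so I never touched b or c. I turned the cap on in four twists with the canister still in its pocket.
- **Placing it:** The tool can't tilt, so I drew the canister out along its axis and rested its lower edge on the tray floor. I then pivoted it upright in the fingers. The firmest press was about 21 N, to seat it flat before I let go.
- **Last checks:** Before release, its edges in the side view matched an upright canister. The final pictures show it standing in the tray, b and c in their pockets, and nothing else visibly moved. The arm was clear and the clock was at about 19 s.
- **Uncertain:** The camera measurement of the cap was 48°, with an error of a couple of degrees because the untouched cap b read −1.7°. It also includes any small turn of the canister in its pocket. I did not measure the angle again in the tray, only by eye.
- **Over budget:** I viewed 13 pictures, three over the 10, to follow the pivoting and confirm the placing.

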